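# Strip down the cocktail smoker

## Robot

A 6-joint arm with a two-finger parallel gripper is mounted at the origin on the work surface. World frame = base frame: x ahead of the robot, y to its left, z up, the work surface at z = 0. Lengths are in m, angles in rad, forces in N, time in s.
With the tool pointing down it reaches from about 0.425 to 0.95 m from the base axis. Payload 3.5 kg.
Tool frame: the origin (TCP) lies at the very end of the fingers, on their centre line; the grasp point (between the pads) lies 19 mm behind it; z points along the fingers, y is the line along which they close (so a half turn about z gives the same grasp; the last joint's range is limited). The gripper opens to 85 mm and grips with 20 to 120 N. Pads are 22 mm wide; open, the fingers measure 114 mm over their backs; the gripper's body (76 mm by 85 mm) begins 54 mm behind the grasp point. The pads swing forward as they close: fully open they stand 13 mm farther back than shut.
Start: joints at [1.107, 0.286, 1.577, -0, 1.279, -0.15], TCP at [0.208, 0.642, 0.231] pointing down, gripper open.
Joint ranges: [-2.77, 2.77], [-0.9, 2.22], [0.21, 2.48], [-1.53, 4.67], [0.24, 2.81], [-2.84, 2.84]. Speed limits (rad/s): [2.79, 2.79, 3.14, 3.14, 3.14, 3.14].

## Interface

Orientations are given as a unit quaternion [x, y, z, w].
In Python, from plant import ctrl, optics, sign_off gives the robot as it stands.
- The arm moves only by the shell command python3 -m creep 'ROWS' [FORCE]. ROWS is JSON, a list of rows, each an object of numbers: "x", "y", "z": the shift along the tool's x, y, z in mm; "rx", "ry", "rz": the turn, a rotation vector about the tool's x, y, z in degrees; "grip": the opening, from 0 (shut) to 1 (fully open). In form: [{"x": .., "y": .., "z": .., "rx": .., "ry": .., "rz": .., "grip": ..}, ...]. A call has exactly 10 rows; each row shifts and turns the commanded pose from where the row before left it, along the tool's axes as they then stand; what a row does not reach is not made up. A row lasts 1/12 s, in which the tool goes at most 41.7 mm and 7.16 degrees, less where a joint would pass 70% of its speed; a pose out of reach is approached as far as the arm can. A call with a gripper value outside its range is refused whole. The fingers move at their own pace and stop on an object; FORCE is the grip in N (left out, the last holds). Time passes only in rows, so rows that do not move let the fingers close, or fill a call up. It gives the time, the measured TCP pose, the force, the opening and the grip force at its end, in the units of the state.
- ctrl.get_state(): the state, without advancing time (a new reading comes with each control period).
- optics.read_camera(name): name is "scene" or "top"; returns a dict with "color" (420x560x3 uint8, blue, green, red), "K" (3x3 intrinsics, pixels), "D" ([k1, k2, p1, p2, k3] as OpenCV has them; the pictures are not rectified), "R" (3x3) and "t" (3): a world point X has camera coordinates R X + t. Camera axes: x right, y down, z forward; pixel columns grow to the right and rows downward; lengths in m; the calibration is good to about 2 mm. A picture is of the moment at which its call begins. There is no depth.
- sign_off(): hands the job in; it is judged then, once.
The state is a dict: "time": time; "qpos": joint angles; "dq": joint speeds; "joint_efforts": joint torques, N m; "eef_pos": TCP position; "tcp_rot": TCP orientation; "contact_force": force on the tool from outside, world axes, zero at the start; "wrist_torque": the same for the moment, N m; "opening": opening from 0.0 (shut) to 1.0 (fully open); "finger_force": force on a finger pad.
Only numpy, scipy, OpenCV 4.12 (cv2) and the standard library are available. Lean on these libraries where they do the work, as an engineer would, in place of code of your own. Each camera call takes 0.05 s, during which the arm holds its last target. There are 200 camera calls.

## Task

The cocktail smoker is still stacked up on the amber tumbler, cold and empty: take it apart where it stands, from the top down, one piece at a time, and set each piece upright in the middle of its own place - the brass snuffer cap with the black knob on the copper tip tray, the steel burner cup on the white tile, the wooden smoker body on the cork mat, and last of all the bare amber tumbler on the black slate coaster. Set every piece down gently rather than dropping it, keep the glass upright, and do not disturb the green tumbler or the jigger.

Things in the scene. Friction and masses are not known exactly. Their poses are not given: they have to be found in the camera images.
- snuffer: (sizes in mm) Snuffer cap of the cocktail smoker, the topmost part of the stack: brass disc, diameter 34, with an upright black knob to lift it by (diameter 16, 24 high, from 11 to 35 above the origin). Under the disc a locating spigot, diameter 24, 6 deep. 60 g, 35 high in all. Origin: centre of the spigot's underside, z up along the knob. As stacked its spigot sits loosely in the burner cup, origin 30 above the burner's origin (knob top about 182 above the trolley top).
- burner: Burner cup, second from the top: plain stainless steel cup, 36 high, 90 g. Lower part a spigot of diameter 32, 14 high; above it the straight cup of diameter 42, from 14 to 36 above the origin, which is where to grip it; bore of the cup 30 wide. Origin: centre of the spigot's underside, z up. As stacked the spigot hangs loosely in the smoker's bore, origin 30 above the smoker's origin, and the 42 mm part stands free above the smoker.
- smoker: Body of the cocktail smoker, turned pale wood, 44 high, 130 g, third from the top. From below: dark spigot, diameter 52, 8 high; flange, diameter 64, from 8 to 16 above the origin; straight upright collar, diameter 50, from 16 to 44, which is where to grip it; its bore is 36 wide. Origin: centre of the spigot's underside, z up. As stacked it lies loosely on the tumbler, spigot in the mouth, flange on the rim, origin 87 above the tumbler's origin.
- tumbler: Heavy-based amber glass tumbler, empty, at the bottom of the stack: 95 high, 360 g; outside diameter 76 up to 18 above the base, narrowing to 64 at 62 above the base and straight from there to the rim (grip it on this straight band); wall 4. Origin: centre of the underside, z up. It stands on the trolley top.
- tip_tray: Round copper tip tray, the place for the snuffer cap: fixed, flat floor 4 above its origin, about 96 wide inside a low sloping lip (overall diameter 106, lip top 7). Origin: centre of the underside.
- tile: Square white ceramic tile, 95 x 95, 8 thick, the place for the burner cup: fixed. Origin: centre of the underside, so the top is 8 above it; x and y along its sides.
- cork_mat: Round cork mat, diameter 100, 8 thick, fixed; the place for the smoker's wooden body. Origin: centre of the underside, so the top is 8 above it.
- slate: Square black slate coaster, 110 x 110, 7 thick, the place for the amber tumbler: fixed. Origin: centre of the underside, so the top is 7 above it; x and y along its sides.
- spare_tumbler: A second tumbler of the same shape in green glass (95 high, widest 76, nothing on it), standing loose on the trolley top; not part of the job, leave it alone. Origin: centre of the underside, z up.
- jigger: Double-cone stainless steel jigger, 89 high, 45 wide at its upper mouth, 42 at its foot, narrow waist, standing loose on the trolley top; leave it alone. Origin: centre of the underside, z up.

How it is judged:
On the way, in this order (a step that is already met when the one before it is completed fails the run):
1. the snuffer cap is on the copper tip tray, upright, let go and at rest (horizontal distance between snuffer and tip_tray below 0.015 m and z of snuffer in the frame of tip_tray between 0 and 0.008 m and angle between snuffer's own z axis and vertical below 0.1 rad and linear speed of snuffer below 0.03 m/s and contact force between snuffer and the fingers below 0.1 N), for 0.2 s.
2. the burner cup is on the white tile, upright, let go and at rest (horizontal distance between burner and tile below 0.015 m and z of burner in the frame of tile between 0.004 and 0.012 m and angle between burner's own z axis and vertical below 0.1 rad and linear speed of burner below 0.03 m/s and contact force between burner and the fingers below 0.1 N), for 0.2 s.
3. the wooden smoker body is on the cork mat, upright, let go and at rest (horizontal distance between smoker and cork_mat below 0.015 m and z of smoker in the frame of cork_mat between 0.004 and 0.012 m and angle between smoker's own z axis and vertical below 0.1 rad and linear speed of smoker below 0.03 m/s and contact force between smoker and the fingers below 0.1 N), for 0.2 s.
At the end, for the whole second after the job is handed in: Snuffer cap on the copper tip tray, burner cup on the white tile, smoker body on the cork mat and amber tumbler on the slate coaster, each standing on it within 15 mm of its centre, upright within 0.1 rad, at rest and let go; green tumbler and jigger upright and within 20 mm of where they stood (all of step 1 and all of step 2 and all of step 3 and horizontal distance between tumbler and slate below 0.015 m and z of tumbler in the frame of slate between 0.003 and 0.011 m and angle between each of tumbler, spare_tumbler, jigger's own z axis and vertical below 0.1 rad and linear speed of tumbler below 0.03 m/s and contact force between tumbler and the fingers below 0.1 N and distance of each of spare_tumbler, jigger from where it was at the start of the episode below 0.02 m); the robot touches nothing.
It fails at once if the green tumbler or the jigger is moved by more than 20 mm (distance of any of spare_tumbler, jigger from where it was at the start of the episode above 0.02 m).
It fails at once if the amber tumbler is tipped by more than 0.4 rad (angle between tumbler's own z axis and vertical above 0.4 rad).
It fails at once if a piece is carried off (moved more than 30 mm) before the piece that lay on it is at its own place ((distance of burner from where it was at the start of the episode above 0.03 m and horizontal distance between snuffer and tip_tray above 0.02 m) or (distance of smoker from where it was at the start of the episode above 0.03 m and horizontal distance between burner and tile above 0.02 m) or (distance of tumbler from where it was at the start of the episode above 0.03 m and horizontal distance between smoker and cork_mat above 0.02 m)).
It fails at once if a piece is dropped: it falls free of the fingers faster than 0.5 m/s (a fall of more than about 13 mm) ((contact force between snuffer and the fingers below 0.05 N and linear speed of snuffer above 0.5 m/s) or (contact force between burner and the fingers below 0.05 N and linear speed of burner above 0.5 m/s) or (contact force between smoker and the fingers below 0.05 N and linear speed of smoker above 0.5 m/s) or (contact force between tumbler and the fingers below 0.05 N and linear speed of tumbler above 0.5 m/s)).
It also fails if it takes over 134 s, if anything falls off the work surface, if the arm or the gripper's body presses on something with over 40 N, if the wrist force passes 120 N, or if a joint passes its speed limit or range.

## Working session

There is one attempt and no reset: what is moved stays moved. The work goes in short steps, Python scripts to look and compute and a shell command to move; the robot and the scene stay as the last step left them, time stands still between calls to the robot, and variables do not carry over. Pictures are saved under pics/ and viewed, at most 14 in all, crops included, and the job is handed in when it is done.

```bash
mkdir -p pics; ls; python3 - <<'E'
from plant import ctrl, optics
import cv2
for n in("scene","top"):
    r=optics.read_camera(n); cv2.imwrite(f"pics/{n}0.png",r["color"]); print(n,r["K"],r["D"],r["R"],r["t"])
print(ctrl.get_state())
E
```

```text
pics
scene [[455.99710816   0.         281.79310038]
 [  0.         455.99710816 212.88205831]
 [  0.           0.           1.        ]] [-0.12222681  0.          0.          0.          0.        ] [[-0.29532259  0.95533154 -0.01123464]
 [ 0.74545338  0.22305599 -0.6281284 ]
 [-0.59756492 -0.1938754  -0.7780286 ]] [ 0.13991521 -0.35656679  1.27891127]
top [[434.55209948   0.         273.34307673]
 [  0.         434.55209948 208.40442153]
 [  0.           0.           1.        ]] [-0.09592314  0.          0.          0.          0.        ] [[-0.00379723 -0.99990492 -0.01325641]
 [-0.99564576  0.00501512 -0.09308257]
 [ 0.0931402   0.01284523 -0.99557014]] [0.03083064 0.54902002 0.99414699]
{'time': 0.1, 'qpos': array([ 1.10702906e+00,  2.87095352e-01,  1.57804176e+00,  5.71674400e-06,
        1.27857667e+00, -1.49975811e-01]), 'dq': array([-0.00098539,  0.00020299, -0.00393357,  0.00049025,  0.00016309,
        0.00124718]), 'joint_efforts': array([ 1.67885384e-03, -4.07295907e+01, -2.93699223e+01, -1.05430379e-04,
        3.43066429e-03,  3.53285252e-06]), 'eef_pos': array([0.2080375 , 0.64151889, 0.23006726]), 'tcp_rot': array([ 1.56253550e-01,  9.87716408e-01, -1.01019156e-03, -3.22981411e-04]), 'contact_force': array([-0.32671949,  0.36819779,  0.03649861]), 'wrist_torque': array([ 0.02829808,  0.00943689, -0.00816946]), 'finger_force': 0.0, 'opening': 1.0051539355607415}
```

View pics/scene0.png

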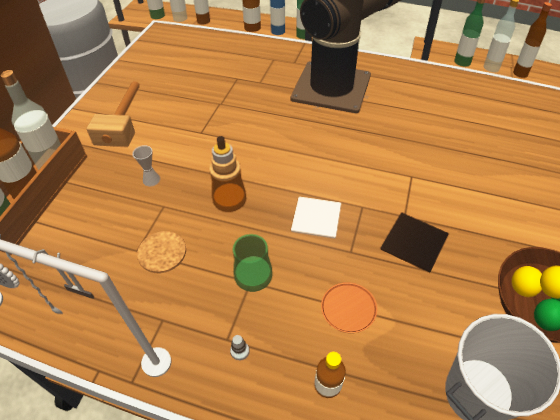

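View pics/top0.png

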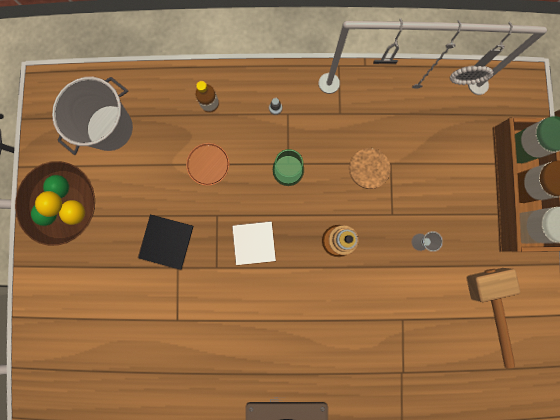

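The stack is at about (343,240) in top and (227,185) in scene. In top, the tile is at (254,243), slate (166,242), tray (208,164), cork (370,168), green tumbler (288,167) and jigger (428,241). I'll measure these in both views.

```bash
cat > h.py <<'E'
import cv2, numpy as np
from plant import ctrl, optics
def w(r,uv,z):
    p=cv2.undistortPoints(np.array([[uv]],float),r["K"],r["D"])[0,0]
    d=r["R"].T@np.array([p[0],p[1],1]); c=-r["R"].T@r["t"]; return (c+d*(z-c[2])/d[2])
def px(r,X):
    return cv2.projectPoints(np.array([X],float),cv2.Rodrigues(r["R"])[0],r["t"],r["K"],r["D"])[0].ravel()
def blob(img,seed,tol,box=45):
    m=np.zeros((422,562),np.uint8); f=cv2.GaussianBlur(img,(3,3),0)
    cv2.floodFill(f,m,seed,0,(tol,)*3,(tol,)*3,cv2.FLOODFILL_MASK_ONLY|cv2.FLOODFILL_FIXED_RANGE|4)
    m=m[1:-1,1:-1]; c=max(cv2.findContours(m,cv2.RETR_EXTERNAL,cv2.CHAIN_APPROX_NONE)[0],key=cv2.contourArea)
    return c[:,0]
E
python3 - <<'E'
from h import *
S={"tile":((254,243),(316,216),40,.008),"slate":((166,242),(415,242),25,.007),"tray":((208,164),(349,307),45,.006),"cork":((370,168),(162,252),70,.008)}
for i,n in enumerate(("top","scene")):
    r=optics.read_camera(n)
    for k,v in S.items():
        c=blob(r["color"],v[i],v[2]); P=np.array([w(r,p,v[3])[:2] for p in c.astype(float)],np.float32)
        print(n,k,cv2.minAreaRect(P) if k in("tile","slate") else cv2.fitEllipse(P*1000))
    cv2.imwrite(f"pics/{n}1.png",cv2.resize(r["color"][190:290,300:400] if n=="top" else r["color"][120:220,180:280],None,fx=6,fy=6,interpolation=2))
    if n=="top":
        for uv,z in (((348.5,239.5),.182),((288,169),.095),((288,172),.0)): print(w(r,uv,z))
    else: print(w(r,(221.5,141),.182),w(r,(228,198),0.0))
E
```

```text
top tile ((0.46924853324890137, 0.0763688012957573), (0.09173643589019775, 0.09183119982481003), 5.83997917175293)
top slate ((0.4721848666667938, 0.28818440437316895), (0.10843216627836227, 0.10812649875879288), 74.86676788330078)
top tray ((673.5949096679688, 62.34447479248047), (249.60800170898438, 1131.249267578125), 0.5024468898773193)
top cork ((542.5679931640625, 17.612594604492188), (1128.490966796875, 1628.1375732421875), 1.5261918306350708)
[ 0.47210821 -0.12182539  0.182     ]
[ 0.62985688 -0.00516782  0.095     ]
[ 0.64011168 -0.00716776  0.        ]
scene tile ((0.47066280245780945, 0.07644723355770111), (0.09215127676725388, 0.09203202277421951), 5.768587589263916)
scene slate ((0.4756470024585724, 0.2884208858013153), (0.10598393529653549, 0.10955549031496048), 75.4115219116211)
scene tray ((654.1783447265625, 6.815214157104492), (239.28480529785156, 934.7301025390625), 179.60443115234375)
scene cork ((311.9489440917969, -29.112337112426758), (1125.16455078125, 1382.6060791015625), 6.795709609985352)
[ 0.48121201 -0.11694218  0.182     ] [ 0.47153578 -0.12709648  0.        ]
```

View pics/top1.png

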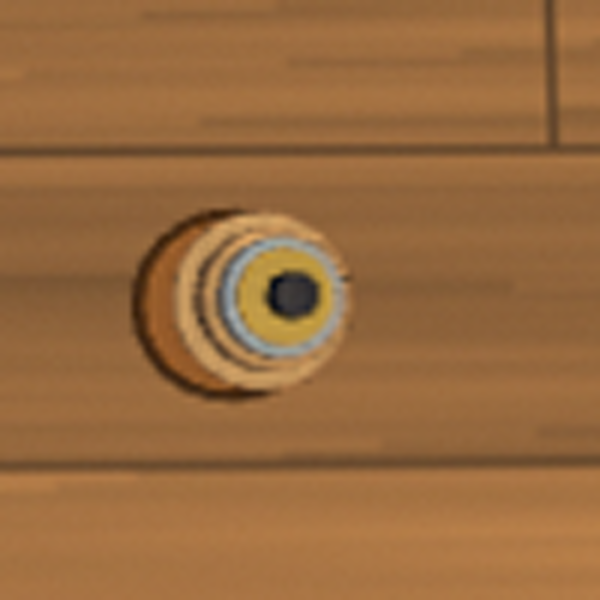

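View pics/scene1.png

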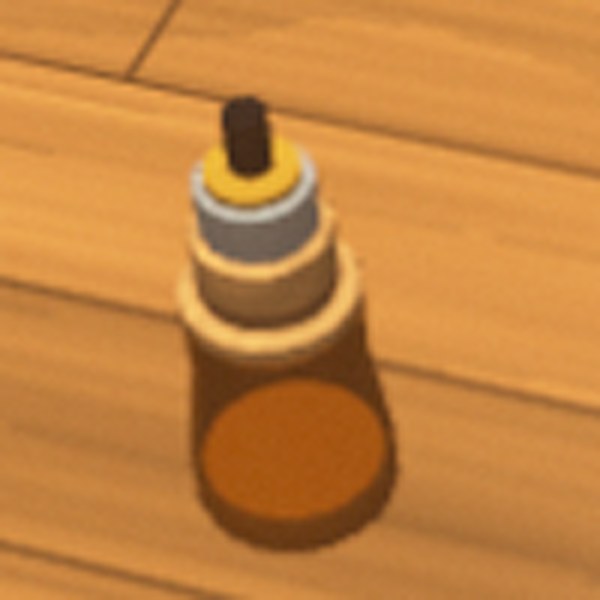

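Crop readings: knob top at (349,238.7) in top and (220.4,137) in scene. The burner rim is centred at (347.1,239.2) and the flange at (343.5,239.9), both in top. The tray and cork fills leaked, so I'll tighten those.

```bash
python3 - <<'E'
from h import *
S={"tray":((208,164),(349,307),.006),"cork":((370,168),(162,252),.008)}
V=[]
for i,n in enumerate(("top","scene")):
    r=optics.read_camera(n); L=cv2.cvtColor(r["color"],cv2.COLOR_BGR2LAB).astype(int)
    for k,v in S.items():
        x,y=v[i]; ref=np.median(L[y-6:y+7,x-6:x+7].reshape(-1,3),0)
        sub=np.zeros((420,560),np.uint8); sl=np.s_[y-35:y+36,x-40:x+41]
        d=np.abs(L-ref); m=((d[...,1]<7)&(d[...,2]<11)) if k=="tray" else None
        if k=="cork":
            bgr=L[y-33:y-28,x-30:x+30].reshape(-1,3); b=np.median(bgr,0); print("ref",ref,"bg",b)
            dd=np.linalg.norm(L-ref,axis=2)<np.linalg.norm(L-b,axis=2)
            m=cv2.medianBlur(dd.astype(np.uint8),5)>0
        sub[sl]=m[sl]
        cs=cv2.findContours(sub,cv2.RETR_EXTERNAL,cv2.CHAIN_APPROX_NONE)[0]; c=cv2.convexHull(max(cs,key=cv2.contourArea))[:,0]
        P=np.array([w(r,p,v[2])[:2] for p in c.astype(float)],np.float32)
        print(n,k,cv2.fitEllipse(P*1000))
        cc=r["color"].copy(); cv2.drawContours(cc,[c.reshape(-1,1,2)],-1,(255,0,0),1); V.append(cv2.resize(cc[y-35:y+36,x-40:x+41],(400,290)))
    for uv,z in ([((349,238.7),.182),((347.1,239.2),.153),((343.5,239.9),.103)] if n=="top" else [((220.4,136.8),.182)]): print(w(r,uv,z))
    R=r
cv2.imwrite("pics/c.png",np.vstack([np.hstack(V[:2]),np.hstack(V[2:])]))
for X in ((.472,-.122,.182),(.472,-.122,.153),(.472,-.122,.103),(.472,-.122,0)): print(px(R,X))
E
```

```text
top tray ((661.2138061523438, 189.05726623535156), (106.36873626708984, 107.23531341552734), 146.18206787109375)
ref [141. 143. 161.] bg [122. 141. 159.]
top cork ((650.6533203125, -212.3416748046875), (96.59463500976562, 116.20561218261719), 9.670126914978027)
[ 0.47367985 -0.1228443   0.182     ]
[ 0.47334443 -0.12359584  0.153     ]
[ 0.47296721 -0.12360165  0.103     ]
scene tray ((660.4371337890625, 188.41293334960938), (104.95808410644531, 105.38691711425781), 151.6125030517578)
ref [183. 145. 176.] bg [165. 148. 176.]
scene cork ((649.4662475585938, -205.8498077392578), (94.94042205810547, 97.51212310791016), 65.71441650390625)
[ 0.47055256 -0.12359389  0.182     ]
[220.87732308 137.43138096]
[222.50395209 148.41514715]
[225.15036855 166.17814575]
[230.03652361 198.6409404 ]
```

View pics/c.png

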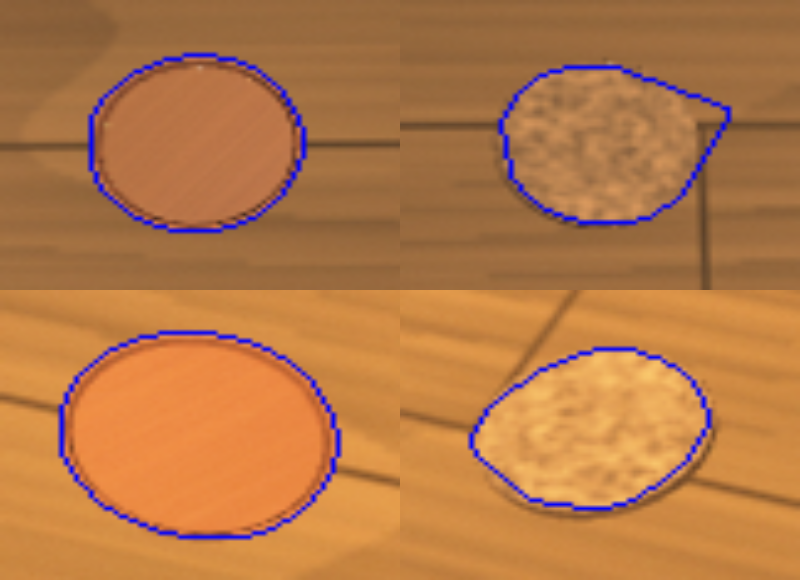

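The tray is clean and the two views agree: (0.661,0.189). The cork disc alone is centred at about (369.6,168) in top and (160.4,250.5) in scene, ignoring the plank-seam leak. The stack is at (0.473,-0.1235). Next I'll square the tool (closing along world y) and travel.

```bash
python3 - <<'E'
from h import *
r=optics.read_camera("top");print(w(r,(369.6,168),.008))
r=optics.read_camera("scene");print(w(r,(160.4,250.5),.008))
E
python3 -m creep '[{"rz":-6,"grip":1},{"rz":-6},{"rz":-6},{"x":-38},{"x":-38},{"x":-38},{"x":-38},{"x":-38},{"x":-38},{"x":-37}]' 25
```

```text
[ 0.64767712 -0.20428484  0.008     ]
[ 0.64984248 -0.20553719  0.008     ]$[0]: bad value
```

```bash
python3 -m creep '[{"x":0,"y":0,"z":0,"rx":0,"ry":0,"rz":-6,"grip":1},{"x":0,"y":0,"z":0,"rx":0,"ry":0,"rz":-6,"grip":1},{"x":0,"y":0,"z":0,"rx":0,"ry":0,"rz":-6,"grip":1},{"x":-38,"y":0,"z":0,"rx":0,"ry":0,"rz":0,"grip":1},{"x":-38,"y":0,"z":0,"rx":0,"ry":0,"rz":0,"grip":1},{"x":-38,"y":0,"z":0,"rx":0,"ry":0,"rz":0,"grip":1},{"x":-38,"y":0,"z":0,"rx":0,"ry":0,"rz":0,"grip":1},{"x":-38,"y":0,"z":0,"rx":0,"ry":0,"rz":0,"grip":1},{"x":-38,"y":0,"z":0,"rx":0,"ry":0,"rz":0,"grip":1},{"x":-37,"y":0,"z":0,"rx":0,"ry":0,"rz":0,"grip":1}]' 25
```

```text
time: 1.23
eef_pos: [0.4753, 0.6418, 0.2313]
tcp_rot: [-0.0, 1.0, -0.0, 0.0]
contact_force: [-0.1, 0.1, -0.3]
opening: 0.994
finger_force: 0.0
```

```bash
python3 -m creep '[{"x":0,"y":-38,"z":0,"rx":0,"ry":0,"rz":0,"grip":1},{"x":0,"y":-38,"z":0,"rx":0,"ry":0,"rz":0,"grip":1},{"x":0,"y":-38,"z":0,"rx":0,"ry":0,"rz":0,"grip":1},{"x":0,"y":-38,"z":0,"rx":0,"ry":0,"rz":0,"grip":1},{"x":0,"y":-38,"z":0,"rx":0,"ry":0,"rz":0,"grip":1},{"x":0,"y":-38,"z":0,"rx":0,"ry":0,"rz":0,"grip":1},{"x":0,"y":-38,"z":0,"rx":0,"ry":0,"rz":0,"grip":1},{"x":0,"y":-38,"z":0,"rx":0,"ry":0,"rz":0,"grip":1},{"x":0,"y":-38,"z":0,"rx":0,"ry":0,"rz":0,"grip":1},{"x":0,"y":-38,"z":0,"rx":0,"ry":0,"rz":0,"grip":1}]'
python3 -m creep '[{"x":0,"y":-38,"z":0,"rx":0,"ry":0,"rz":0,"grip":1},{"x":0,"y":-38,"z":0,"rx":0,"ry":0,"rz":0,"grip":1},{"x":0,"y":-38,"z":0,"rx":0,"ry":0,"rz":0,"grip":1},{"x":0,"y":-38,"z":0,"rx":0,"ry":0,"rz":0,"grip":1},{"x":0,"y":-38,"z":0,"rx":0,"ry":0,"rz":0,"grip":1},{"x":0,"y":-38,"z":0,"rx":0,"ry":0,"rz":0,"grip":1},{"x":0,"y":-38,"z":0,"rx":0,"ry":0,"rz":0,"grip":1},{"x":0,"y":-38,"z":0,"rx":0,"ry":0,"rz":0,"grip":1},{"x":0,"y":-38,"z":0,"rx":0,"ry":0,"rz":0,"grip":1},{"x":0,"y":-38,"z":0,"rx":0,"ry":0,"rz":0,"grip":1}]'
```

```text
time: 2.07
eef_pos: [0.4731, 0.2605, 0.2315]
tcp_rot: [-0.0, 1.0, 0.0, 0.0]
contact_force: [0.8, 0.0, 0.5]
opening: 1.0
finger_force: 0.0
time: 2.9
eef_pos: [0.4732, -0.1197, 0.2318]
tcp_rot: [-0.0, 1.0, -0.0, 0.001]
contact_force: [0.6, 0.2, -0.4]
opening: 0.998
finger_force: 0.0
```

```bash
python3 -m creep '[{"x":0,"y":-4,"z":0,"rx":0,"ry":0,"rz":0,"grip":0.6},{"x":0,"y":0,"z":10,"rx":0,"ry":0,"rz":0,"grip":0.6},{"x":0,"y":0,"z":10,"rx":0,"ry":0,"rz":0,"grip":0.6},{"x":0,"y":0,"z":10,"rx":0,"ry":0,"rz":0,"grip":0.6},{"x":0,"y":0,"z":10,"rx":0,"ry":0,"rz":0,"grip":0.6},{"x":0,"y":0,"z":10,"rx":0,"ry":0,"rz":0,"grip":0.6},{"x":0,"y":0,"z":10,"rx":0,"ry":0,"rz":0,"grip":0.6},{"x":0,"y":0,"z":10,"rx":0,"ry":0,"rz":0,"grip":0.6},{"x":0,"y":0,"z":0,"rx":0,"ry":0,"rz":0,"grip":0.6},{"x":0,"y":0,"z":0,"rx":0,"ry":0,"rz":0,"grip":0.6}]'
python3 - <<'E'
from h import *
a=[cv2.resize(optics.read_camera(n)["color"][s],(400,400),interpolation=2) for n,s in(("top",np.s_[190:290,300:400]),("scene",np.s_[100:200,170:270]))]
cv2.imwrite("pics/g1.png",np.hstack(a))
E
```

```text
time: 3.73
eef_pos: [0.4732, -0.1214, 0.1604]
tcp_rot: [-0.0, 1.0, 0.0, -0.001]
contact_force: [0.6, -0.5, 0.5]
opening: 0.596
finger_force: 0.0
```

View pics/g1.png

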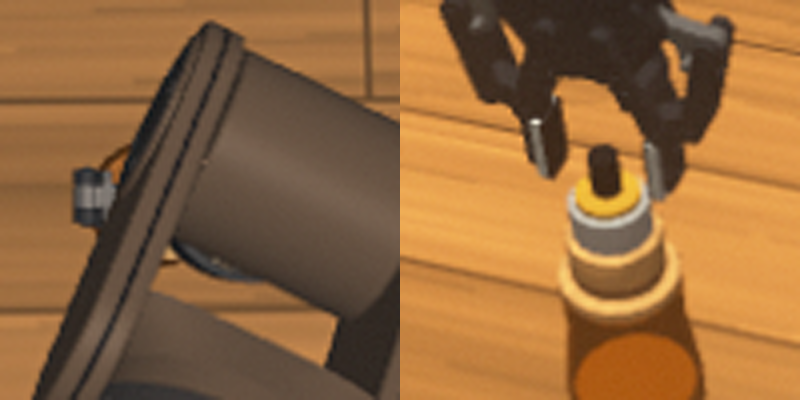

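The knob (603,170) is midway between the fingers (550 and 655). I'll close on it and lift.

```bash
python3 -m creep '[{"x":0,"y":0,"z":-1,"rx":0,"ry":0,"rz":0,"grip":0.4},{"x":0,"y":0,"z":0,"rx":0,"ry":0,"rz":0,"grip":0.3},{"x":0,"y":0,"z":0,"rx":0,"ry":0,"rz":0,"grip":0.2},{"x":0,"y":0,"z":0,"rx":0,"ry":0,"rz":0,"grip":0.1},{"x":0,"y":0,"z":0,"rx":0,"ry":0,"rz":0,"grip":0},{"x":0,"y":0,"z":0,"rx":0,"ry":0,"rz":0,"grip":0},{"x":0,"y":0,"z":0,"rx":0,"ry":0,"rz":0,"grip":0},{"x":0,"y":0,"z":0,"rx":0,"ry":0,"rz":0,"grip":0},{"x":0,"y":0,"z":-3,"rx":0,"ry":0,"rz":0,"grip":0},{"x":0,"y":0,"z":-3,"rx":0,"ry":0,"rz":0,"grip":0}]' 30
```

```text
time: 4.67
eef_pos: [0.473, -0.1214, 0.1676]
tcp_rot: [-0.0, 1.0, 0.001, -0.001]
contact_force: [-0.9, 0.1, -0.5]
opening: 0.175
finger_force: 29.2
```

```bash
python3 -m creep '[{"x":0,"y":0,"z":-6,"rx":0,"ry":0,"rz":0,"grip":0},{"x":0,"y":0,"z":-12,"rx":0,"ry":0,"rz":0,"grip":0},{"x":0,"y":0,"z":-16,"rx":0,"ry":0,"rz":0,"grip":0},{"x":0,"y":0,"z":-16,"rx":0,"ry":0,"rz":0,"grip":0},{"x":0,"y":0,"z":-10,"rx":0,"ry":0,"rz":0,"grip":0},{"x":-4,"y":8,"z":0,"rx":0,"ry":0,"rz":0,"grip":0},{"x":-10,"y":16,"z":0,"rx":0,"ry":0,"rz":0,"grip":0},{"x":-14,"y":22,"z":0,"rx":0,"ry":0,"rz":0,"grip":0},{"x":-15,"y":24,"z":0,"rx":0,"ry":0,"rz":0,"grip":0},{"x":-15,"y":24,"z":0,"rx":0,"ry":0,"rz":0,"grip":0}]'
python3 -m creep '[{"x":-15,"y":24,"z":0,"rx":0,"ry":0,"rz":0,"grip":0},{"x":-15,"y":24,"z":0,"rx":0,"ry":0,"rz":0,"grip":0},{"x":-15,"y":24,"z":0,"rx":0,"ry":0,"rz":0,"grip":0},{"x":-15,"y":24,"z":0,"rx":0,"ry":0,"rz":0,"grip":0},{"x":-15,"y":24,"z":0,"rx":0,"ry":0,"rz":0,"grip":0},{"x":-15,"y":24,"z":0,"rx":0,"ry":0,"rz":0,"grip":0},{"x":-15,"y":24,"z":0,"rx":0,"ry":0,"rz":0,"grip":0},{"x":-14,"y":24,"z":0,"rx":0,"ry":0,"rz":0,"grip":0},{"x":-8,"y":16,"z":0,"rx":0,"ry":0,"rz":0,"grip":0},{"x":-3,"y":8,"z":0,"rx":0,"ry":0,"rz":0,"grip":0}]'
```

```text
time: 5.5
eef_pos: [0.5317, -0.0262, 0.2276]
tcp_rot: [0.0, 1.0, 0.0, -0.0]
contact_force: [0.3, -0.7, -0.4]
opening: 0.172
finger_force: 29.3
time: 6.33
eef_pos: [0.6615, 0.1911, 0.2268]
tcp_rot: [-0.001, 1.0, 0.0, -0.001]
contact_force: [-0.4, -0.6, -1.2]
opening: 0.173
finger_force: 29.3
```

```bash
python3 -m creep '[{"x":0,"y":-2,"z":10,"rx":0,"ry":0,"rz":0,"grip":0},{"x":0,"y":0,"z":22,"rx":0,"ry":0,"rz":0,"grip":0},{"x":0,"y":0,"z":28,"rx":0,"ry":0,"rz":0,"grip":0},{"x":0,"y":0,"z":28,"rx":0,"ry":0,"rz":0,"grip":0},{"x":0,"y":0,"z":28,"rx":0,"ry":0,"rz":0,"grip":0},{"x":0,"y":0,"z":28,"rx":0,"ry":0,"rz":0,"grip":0},{"x":0,"y":0,"z":24,"rx":0,"ry":0,"rz":0,"grip":0},{"x":0,"y":0,"z":16,"rx":0,"ry":0,"rz":0,"grip":0},{"x":0,"y":0,"z":10,"rx":0,"ry":0,"rz":0,"grip":0},{"x":0,"y":0,"z":4,"rx":0,"ry":0,"rz":0,"grip":0}]'
python3 -m creep '[{"x":0,"y":0,"z":2,"rx":0,"ry":0,"rz":0,"grip":0},{"x":0,"y":0,"z":1,"rx":0,"ry":0,"rz":0,"grip":0},{"x":0,"y":0,"z":1,"rx":0,"ry":0,"rz":0,"grip":0},{"x":0,"y":0,"z":1,"rx":0,"ry":0,"rz":0,"grip":0},{"x":0,"y":0,"z":1,"rx":0,"ry":0,"rz":0,"grip":0},{"x":0,"y":0,"z":1,"rx":0,"ry":0,"rz":0,"grip":0},{"x":0,"y":0,"z":1,"rx":0,"ry":0,"rz":0,"grip":0},{"x":0,"y":0,"z":0,"rx":0,"ry":0,"rz":0,"grip":0},{"x":0,"y":0,"z":0,"rx":0,"ry":0,"rz":0,"grip":0},{"x":0,"y":0,"z":0,"rx":0,"ry":0,"rz":0,"grip":0}]'
```

```text
time: 7.17
eef_pos: [0.66, 0.1854, 0.028]
tcp_rot: [0.0, 1.0, -0.0, -0.002]
contact_force: [-0.6, -0.1, -0.8]
opening: 0.168
finger_force: 29.3
time: 8.0
eef_pos: [0.6615, 0.1862, 0.0223]
tcp_rot: [-0.0, 1.0, -0.0, -0.0]
contact_force: [0.0, 0.1, -0.8]
opening: 0.17
finger_force: 29.3
```

```bash
python3 -m creep '[{"x":0,"y":2,"z":1,"rx":0,"ry":0,"rz":0,"grip":0},{"x":0,"y":0,"z":1,"rx":0,"ry":0,"rz":0,"grip":0},{"x":0,"y":0,"z":1,"rx":0,"ry":0,"rz":0,"grip":0},{"x":0,"y":0,"z":0,"rx":0,"ry":0,"rz":0,"grip":0},{"x":0,"y":0,"z":0,"rx":0,"ry":0,"rz":0,"grip":0},{"x":0,"y":0,"z":0,"rx":0,"ry":0,"rz":0,"grip":0},{"x":0,"y":0,"z":0,"rx":0,"ry":0,"rz":0,"grip":0},{"x":0,"y":0,"z":0,"rx":0,"ry":0,"rz":0,"grip":0},{"x":0,"y":0,"z":0,"rx":0,"ry":0,"rz":0,"grip":0},{"x":0,"y":0,"z":0,"rx":0,"ry":0,"rz":0,"grip":0}]'
python3 -m creep '[{"x":0,"y":0,"z":0.5,"rx":0,"ry":0,"rz":0,"grip":0},{"x":0,"y":0,"z":0.5,"rx":0,"ry":0,"rz":0,"grip":0},{"x":0,"y":0,"z":0,"rx":0,"ry":0,"rz":0,"grip":0},{"x":0,"y":0,"z":0,"rx":0,"ry":0,"rz":0,"grip":0},{"x":0,"y":0,"z":0,"rx":0,"ry":0,"rz":0,"grip":0},{"x":0,"y":0,"z":0,"rx":0,"ry":0,"rz":0,"grip":0},{"x":0,"y":0,"z":0,"rx":0,"ry":0,"rz":0,"grip":0},{"x":0,"y":0,"z":0,"rx":0,"ry":0,"rz":0,"grip":0},{"x":0,"y":0,"z":0,"rx":0,"ry":0,"rz":0,"grip":0},{"x":0,"y":0,"z":0,"rx":0,"ry":0,"rz":0,"grip":0}]'
```

```text
time: 8.83
eef_pos: [0.6617, 0.1885, 0.0202]
tcp_rot: [-0.0, 1.0, 0.0, 0.0]
contact_force: [-2.3, 1.3, 5.2]
opening: 0.168
finger_force: 29.7
time: 9.67
eef_pos: [0.6618, 0.1885, 0.0201]
tcp_rot: [-0.0, 1.0, 0.0, 0.0]
contact_force: [-3.9, -0.1, 8.6]
opening: 0.171
finger_force: 30.0
```

Contact at 8 N. I'll release and retreat.

```bash
python3 -m creep '[{"x":0,"y":0,"z":-0.7,"rx":0,"ry":0,"rz":0,"grip":0.2},{"x":0,"y":0,"z":0,"rx":0,"ry":0,"rz":0,"grip":0.3},{"x":0,"y":0,"z":0,"rx":0,"ry":0,"rz":0,"grip":0.4},{"x":0,"y":0,"z":0,"rx":0,"ry":0,"rz":0,"grip":0.6},{"x":0,"y":0,"z":0,"rx":0,"ry":0,"rz":0,"grip":0.7},{"x":0,"y":0,"z":0,"rx":0,"ry":0,"rz":0,"grip":0.8},{"x":0,"y":0,"z":-10,"rx":0,"ry":0,"rz":0,"grip":0.8},{"x":0,"y":0,"z":-20,"rx":0,"ry":0,"rz":0,"grip":0.8},{"x":0,"y":0,"z":-30,"rx":0,"ry":0,"rz":0,"grip":0.8},{"x":0,"y":0,"z":-30,"rx":0,"ry":0,"rz":0,"grip":0.8}]'
python3 -m creep '[{"x":0,"y":0,"z":-30,"rx":0,"ry":0,"rz":0,"grip":0.8},{"x":0,"y":0,"z":-30,"rx":0,"ry":0,"rz":0,"grip":0.8},{"x":0,"y":0,"z":-30,"rx":0,"ry":0,"rz":0,"grip":0.8},{"x":0,"y":0,"z":-20,"rx":0,"ry":0,"rz":0,"grip":0.8},{"x":0,"y":0,"z":0,"rx":0,"ry":0,"rz":0,"grip":0.8},{"x":0,"y":0,"z":0,"rx":0,"ry":0,"rz":0,"grip":0.8},{"x":0,"y":0,"z":0,"rx":0,"ry":0,"rz":0,"grip":0.8},{"x":0,"y":0,"z":0,"rx":0,"ry":0,"rz":0,"grip":0.8},{"x":0,"y":0,"z":0,"rx":0,"ry":0,"rz":0,"grip":0.8},{"x":0,"y":0,"z":0,"rx":0,"ry":0,"rz":0,"grip":0.8}]'
python3 - <<'E'
from h import *
a=[cv2.resize(optics.read_camera(n)["color"][s],(400,400),interpolation=2) for n,s in(("top",np.s_[190:290,300:400]),("scene",np.s_[260:360,300:400]))]
cv2.imwrite("pics/p1.png",np.hstack(a))
E
```

```text
time: 10.5
eef_pos: [0.6607, 0.1881, 0.1094]
tcp_rot: [-0.0, 1.0, -0.0, -0.001]
contact_force: [0.4, -0.1, 0.5]
opening: 0.799
finger_force: 0.0
time: 11.33
eef_pos: [0.6608, 0.1881, 0.2171]
tcp_rot: [-0.0, 1.0, -0.0, -0.002]
contact_force: [0.2, 0.5, -0.0]
opening: 0.8
finger_force: 0.0
```

View pics/p1.png

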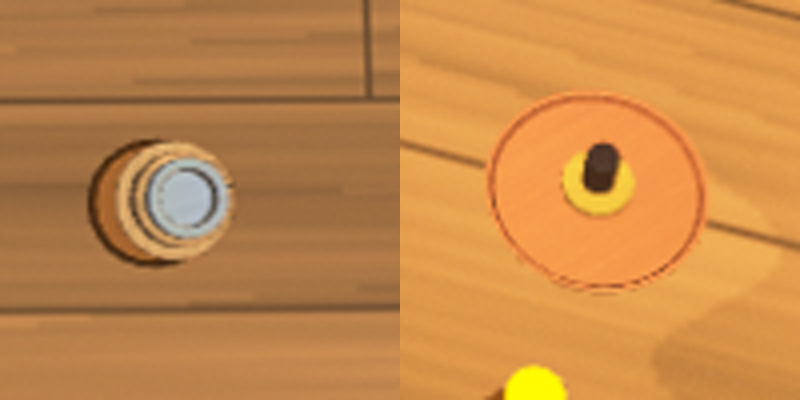

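The snuffer stands upright mid-tray (disc at (598,183), tray at (597,191) in the crop). The burner hasn't shifted: its rim centre is at (347,239) in top. Going for the burner.

```bash
python3 -m creep '[{"x":10,"y":-16,"z":0,"rx":0,"ry":0,"rz":0,"grip":0.8},{"x":21,"y":-35,"z":0,"rx":0,"ry":0,"rz":0,"grip":0.8},{"x":21,"y":-35,"z":0,"rx":0,"ry":0,"rz":0,"grip":0.8},{"x":21,"y":-35,"z":0,"rx":0,"ry":0,"rz":0,"grip":0.8},{"x":21,"y":-35,"z":0,"rx":0,"ry":0,"rz":0,"grip":0.8},{"x":21,"y":-35,"z":0,"rx":0,"ry":0,"rz":0,"grip":0.8},{"x":21,"y":-35,"z":0,"rx":0,"ry":0,"rz":0,"grip":0.8},{"x":21,"y":-35,"z":0,"rx":0,"ry":0,"rz":0,"grip":0.8},{"x":21,"y":-35,"z":0,"rx":0,"ry":0,"rz":0,"grip":0.8},{"x":10,"y":-15,"z":0,"rx":0,"ry":0,"rz":0,"grip":0.8}]'
python3 -m creep '[{"x":0,"y":0,"z":10,"rx":0,"ry":0,"rz":0,"grip":0.8},{"x":0,"y":0,"z":15,"rx":0,"ry":0,"rz":0,"grip":0.8},{"x":0,"y":0,"z":15,"rx":0,"ry":0,"rz":0,"grip":0.8},{"x":0,"y":0,"z":10,"rx":0,"ry":0,"rz":0,"grip":0.8},{"x":0,"y":0,"z":10,"rx":0,"ry":0,"rz":0,"grip":0.8},{"x":0,"y":0,"z":10,"rx":0,"ry":0,"rz":0,"grip":0.8},{"x":0,"y":0,"z":10,"rx":0,"ry":0,"rz":0,"grip":0.8},{"x":0,"y":0,"z":0,"rx":0,"ry":0,"rz":0,"grip":0.8},{"x":0,"y":0,"z":0,"rx":0,"ry":0,"rz":0,"grip":0.8},{"x":0,"y":0,"z":0,"rx":0,"ry":0,"rz":0,"grip":0.8}]'
```

```text
time: 12.27
eef_pos: [0.4716, -0.1258, 0.219]
tcp_rot: [0.001, 1.0, -0.001, -0.0]
contact_force: [1.0, -0.1, -0.1]
opening: 0.801
finger_force: 0.0
time: 13.1
eef_pos: [0.474, -0.1229, 0.1395]
tcp_rot: [-0.0, 1.0, -0.0, 0.0]
contact_force: [0.6, -0.4, -0.9]
opening: 0.801
finger_force: 0.0
```

```bash
python3 -m creep '[{"x":0,"y":0,"z":3,"rx":0,"ry":0,"rz":0,"grip":0.7},{"x":0,"y":0,"z":3,"rx":0,"ry":0,"rz":0,"grip":0.6},{"x":0,"y":0,"z":0,"rx":0,"ry":0,"rz":0,"grip":0.55},{"x":0,"y":0,"z":0,"rx":0,"ry":0,"rz":0,"grip":0.5},{"x":0,"y":0,"z":0,"rx":0,"ry":0,"rz":0,"grip":0.45},{"x":0,"y":0,"z":0,"rx":0,"ry":0,"rz":0,"grip":0.4},{"x":0,"y":0,"z":0,"rx":0,"ry":0,"rz":0,"grip":0.3},{"x":0,"y":0,"z":0,"rx":0,"ry":0,"rz":0,"grip":0.2},{"x":0,"y":0,"z":0,"rx":0,"ry":0,"rz":0,"grip":0.1},{"x":0,"y":0,"z":0,"rx":0,"ry":0,"rz":0,"grip":0.1}]' 30
python3 -m creep '[{"x":0,"y":0,"z":-2,"rx":0,"ry":0,"rz":0,"grip":0.1},{"x":0,"y":0,"z":-3,"rx":0,"ry":0,"rz":0,"grip":0.1},{"x":0,"y":0,"z":-6,"rx":0,"ry":0,"rz":0,"grip":0.1},{"x":0,"y":0,"z":-10,"rx":0,"ry":0,"rz":0,"grip":0.1},{"x":0,"y":0,"z":-10,"rx":0,"ry":0,"rz":0,"grip":0.1},{"x":0,"y":0,"z":-10,"rx":0,"ry":0,"rz":0,"grip":0.1},{"x":0,"y":0,"z":-10,"rx":0,"ry":0,"rz":0,"grip":0.1},{"x":0,"y":0,"z":-9,"rx":0,"ry":0,"rz":0,"grip":0.1},{"x":0,"y":0,"z":0,"rx":0,"ry":0,"rz":0,"grip":0.1},{"x":0,"y":0,"z":0,"rx":0,"ry":0,"rz":0,"grip":0.1}]'
python3 - <<'E'
from h import *
a=[cv2.resize(optics.read_camera(n)["color"][s],(400,400),interpolation=2) for n,s in(("scene",np.s_[90:190,170:270]),)]
cv2.imwrite("pics/p2.png",a[0])
E
```

```text
time: 13.93
eef_pos: [0.4738, -0.123, 0.1333]
tcp_rot: [-0.0, 1.0, -0.0, 0.0]
contact_force: [0.5, -0.8, 1.6]
opening: 0.472
finger_force: 32.4
time: 14.77
eef_pos: [0.474, -0.1231, 0.194]
tcp_rot: [-0.0, 1.0, -0.0, 0.001]
contact_force: [0.3, 0.2, -0.9]
opening: 0.474
finger_force: 32.3
```

View pics/p2.png

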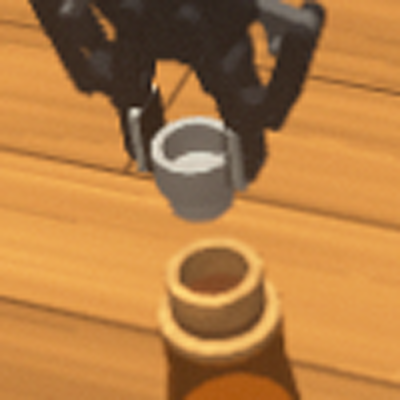

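The burner (195,165) is held upright and clear of the smoker. Carrying it to the tile.

```bash
python3 -m creep '[{"x":1,"y":10,"z":0,"rx":0,"ry":0,"rz":0,"grip":0.1},{"x":1,"y":20,"z":0,"rx":0,"ry":0,"rz":0,"grip":0.1},{"x":1,"y":25,"z":0,"rx":0,"ry":0,"rz":0,"grip":0.1},{"x":1,"y":30,"z":0,"rx":0,"ry":0,"rz":0,"grip":0.1},{"x":0,"y":30,"z":0,"rx":0,"ry":0,"rz":0,"grip":0.1},{"x":0,"y":30,"z":0,"rx":0,"ry":0,"rz":0,"grip":0.1},{"x":0,"y":25,"z":0,"rx":0,"ry":0,"rz":0,"grip":0.1},{"x":0,"y":20,"z":0,"rx":0,"ry":0,"rz":0,"grip":0.1},{"x":0,"y":10,"z":0,"rx":0,"ry":0,"rz":0,"grip":0.1},{"x":0,"y":0,"z":0,"rx":0,"ry":0,"rz":0,"grip":0.1}]'
python3 -m creep '[{"x":0,"y":0,"z":10,"rx":0,"ry":0,"rz":0,"grip":0.1},{"x":0,"y":0,"z":20,"rx":0,"ry":0,"rz":0,"grip":0.1},{"x":0,"y":0,"z":25,"rx":0,"ry":0,"rz":0,"grip":0.1},{"x":0,"y":0,"z":25,"rx":0,"ry":0,"rz":0,"grip":0.1},{"x":0,"y":0,"z":25,"rx":0,"ry":0,"rz":0,"grip":0.1},{"x":0,"y":0,"z":20,"rx":0,"ry":0,"rz":0,"grip":0.1},{"x":0,"y":0,"z":15,"rx":0,"ry":0,"rz":0,"grip":0.1},{"x":0,"y":0,"z":10,"rx":0,"ry":0,"rz":0,"grip":0.1},{"x":0,"y":0,"z":8,"rx":0,"ry":0,"rz":0,"grip":0.1},{"x":0,"y":0,"z":4,"rx":0,"ry":0,"rz":0,"grip":0.1}]'
python3 -m creep '[{"x":0,"y":0,"z":1,"rx":0,"ry":0,"rz":0,"grip":0.1},{"x":0,"y":0,"z":1,"rx":0,"ry":0,"rz":0,"grip":0.1},{"x":0,"y":0,"z":1,"rx":0,"ry":0,"rz":0,"grip":0.1},{"x":0,"y":0,"z":1,"rx":0,"ry":0,"rz":0,"grip":0.1},{"x":0,"y":0,"z":1,"rx":0,"ry":0,"rz":0,"grip":0.1},{"x":0,"y":0,"z":0,"rx":0,"ry":0,"rz":0,"grip":0.1},{"x":0,"y":0,"z":0,"rx":0,"ry":0,"rz":0,"grip":0.1},{"x":0,"y":0,"z":0,"rx":0,"ry":0,"rz":0,"grip":0.1},{"x":0,"y":0,"z":0,"rx":0,"ry":0,"rz":0,"grip":0.1},{"x":0,"y":0,"z":0,"rx":0,"ry":0,"rz":0,"grip":0.1}]'
```

```text
time: 15.65
eef_pos: [0.4687, 0.079, 0.1923]
tcp_rot: [-0.002, 1.0, 0.0, -0.001]
contact_force: [0.9, -0.2, 0.3]
opening: 0.471
finger_force: 32.4
time: 16.48
eef_pos: [0.469, 0.0764, 0.0298]
tcp_rot: [0.0, 1.0, -0.0, -0.001]
contact_force: [-0.2, -0.0, -0.4]
opening: 0.474
finger_force: 32.4
time: 17.32
eef_pos: [0.4696, 0.0771, 0.0261]
tcp_rot: [-0.0, 1.0, -0.0, 0.0]
contact_force: [0.3, -0.3, -0.1]
opening: 0.47
finger_force: 32.4
```

```bash
python3 -m creep '[{"x":0,"y":0,"z":0.5,"rx":0,"ry":0,"rz":0,"grip":0.1},{"x":0,"y":0,"z":0.5,"rx":0,"ry":0,"rz":0,"grip":0.1},{"x":0,"y":0,"z":0.5,"rx":0,"ry":0,"rz":0,"grip":0.1},{"x":0,"y":0,"z":0.5,"rx":0,"ry":0,"rz":0,"grip":0.1},{"x":0,"y":0,"z":0,"rx":0,"ry":0,"rz":0,"grip":0.1},{"x":0,"y":0,"z":0,"rx":0,"ry":0,"rz":0,"grip":0.1},{"x":0,"y":0,"z":0,"rx":0,"ry":0,"rz":0,"grip":0.1},{"x":0,"y":0,"z":0,"rx":0,"ry":0,"rz":0,"grip":0.1},{"x":0,"y":0,"z":0,"rx":0,"ry":0,"rz":0,"grip":0.1},{"x":0,"y":0,"z":0,"rx":0,"ry":0,"rz":0,"grip":0.1}]'
```

```text
time: 18.15
eef_pos: [0.4696, 0.0771, 0.0243]
tcp_rot: [-0.0, 1.0, -0.0, -0.0]
contact_force: [-2.2, 0.5, 4.9]
opening: 0.472
finger_force: 33.0
```

```bash
python3 -m creep '[{"x":0,"y":0,"z":-0.3,"rx":0,"ry":0,"rz":0,"grip":0.5},{"x":0,"y":0,"z":0,"rx":0,"ry":0,"rz":0,"grip":0.6},{"x":0,"y":0,"z":0,"rx":0,"ry":0,"rz":0,"grip":0.7},{"x":0,"y":0,"z":0,"rx":0,"ry":0,"rz":0,"grip":0.8},{"x":0,"y":0,"z":0,"rx":0,"ry":0,"rz":0,"grip":0.9},{"x":0,"y":0,"z":0,"rx":0,"ry":0,"rz":0,"grip":0.9},{"x":0,"y":0,"z":-10,"rx":0,"ry":0,"rz":0,"grip":0.9},{"x":0,"y":0,"z":-20,"rx":0,"ry":0,"rz":0,"grip":0.9},{"x":0,"y":0,"z":-30,"rx":0,"ry":0,"rz":0,"grip":0.9},{"x":0,"y":0,"z":-30,"rx":0,"ry":0,"rz":0,"grip":0.9}]'
python3 -m creep '[{"x":0,"y":0,"z":-30,"rx":0,"ry":0,"rz":0,"grip":0.9},{"x":0,"y":0,"z":-30,"rx":0,"ry":0,"rz":0,"grip":0.9},{"x":0,"y":0,"z":-20,"rx":0,"ry":0,"rz":0,"grip":0.9},{"x":-1,"y":-20,"z":0,"rx":0,"ry":0,"rz":0,"grip":0.9},{"x":-1,"y":-30,"z":0,"rx":0,"ry":0,"rz":0,"grip":0.9},{"x":-1,"y":-34,"z":0,"rx":0,"ry":0,"rz":0,"grip":0.9},{"x":-1,"y":-34,"z":0,"rx":0,"ry":0,"rz":0,"grip":0.9},{"x":0,"y":-34,"z":0,"rx":0,"ry":0,"rz":0,"grip":0.9},{"x":0,"y":-30,"z":0,"rx":0,"ry":0,"rz":0,"grip":0.9},{"x":0,"y":-18,"z":0,"rx":0,"ry":0,"rz":0,"grip":0.9}]'
python3 -m creep '[{"x":0,"y":0,"z":10,"rx":0,"ry":0,"rz":0,"grip":0.9},{"x":0,"y":0,"z":15,"rx":0,"ry":0,"rz":0,"grip":0.9},{"x":0,"y":0,"z":15,"rx":0,"ry":0,"rz":0,"grip":0.9},{"x":0,"y":0,"z":10,"rx":0,"ry":0,"rz":0,"grip":0.9},{"x":0,"y":0,"z":10,"rx":0,"ry":0,"rz":0,"grip":0.9},{"x":0,"y":0,"z":10,"rx":0,"ry":0,"rz":0,"grip":0.9},{"x":0,"y":0,"z":5,"rx":0,"ry":0,"rz":0,"grip":0.9},{"x":0,"y":0,"z":0,"rx":0,"ry":0,"rz":0,"grip":0.9},{"x":0,"y":0,"z":0,"rx":0,"ry":0,"rz":0,"grip":0.9},{"x":0,"y":0,"z":0,"rx":0,"ry":0,"rz":0,"grip":0.9}]'
python3 - <<'E'
from h import *
a=[cv2.resize(optics.read_camera("scene")["color"][s],(400,400),interpolation=2) for s in(np.s_[90:190,170:270],np.s_[160:260,270:370])]
cv2.imwrite("pics/p3.png",np.hstack(a))
E
```

```text
time: 18.98
eef_pos: [0.4687, 0.0772, 0.1152]
tcp_rot: [-0.0, 1.0, 0.0, -0.001]
contact_force: [0.3, 0.3, 0.5]
opening: 0.903
finger_force: 0.0
time: 19.82
eef_pos: [0.4735, -0.1256, 0.1954]
tcp_rot: [0.001, 1.0, -0.001, 0.001]
contact_force: [0.1, 0.7, 0.1]
opening: 0.9
finger_force: 0.0
time: 20.65
eef_pos: [0.4742, -0.123, 0.12]
tcp_rot: [-0.0, 1.0, -0.0, 0.001]
contact_force: [-0.7, -1.1, -0.2]
opening: 0.9
finger_force: 0.0
```

View pics/p3.png

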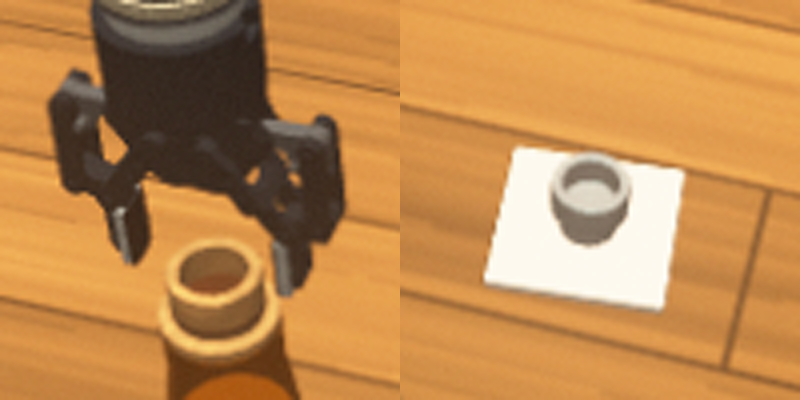

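The burner stands centred on the tile (base near (590,230), tile centre (585,230)). The fingers straddle the smoker collar. Descend 15 mm and grip.

```bash
python3 -m creep '[{"x":0,"y":0,"z":5,"rx":0,"ry":0,"rz":0,"grip":0.9},{"x":0,"y":0,"z":5,"rx":0,"ry":0,"rz":0,"grip":0.8},{"x":0,"y":0,"z":5,"rx":0,"ry":0,"rz":0,"grip":0.7},{"x":0,"y":0,"z":0,"rx":0,"ry":0,"rz":0,"grip":0.65},{"x":0,"y":0,"z":0,"rx":0,"ry":0,"rz":0,"grip":0.6},{"x":0,"y":0,"z":0,"rx":0,"ry":0,"rz":0,"grip":0.55},{"x":0,"y":0,"z":0,"rx":0,"ry":0,"rz":0,"grip":0.4},{"x":0,"y":0,"z":0,"rx":0,"ry":0,"rz":0,"grip":0.3},{"x":0,"y":0,"z":0,"rx":0,"ry":0,"rz":0,"grip":0.2},{"x":0,"y":0,"z":0,"rx":0,"ry":0,"rz":0,"grip":0.2}]' 35
python3 -m creep '[{"x":0,"y":0,"z":-2,"rx":0,"ry":0,"rz":0,"grip":0.2},{"x":0,"y":0,"z":-3,"rx":0,"ry":0,"rz":0,"grip":0.2},{"x":0,"y":0,"z":-6,"rx":0,"ry":0,"rz":0,"grip":0.2},{"x":0,"y":0,"z":-10,"rx":0,"ry":0,"rz":0,"grip":0.2},{"x":0,"y":0,"z":-15,"rx":0,"ry":0,"rz":0,"grip":0.2},{"x":0,"y":0,"z":-20,"rx":0,"ry":0,"rz":0,"grip":0.2},{"x":0,"y":0,"z":-15,"rx":0,"ry":0,"rz":0,"grip":0.2},{"x":0,"y":0,"z":-9,"rx":0,"ry":0,"rz":0,"grip":0.2},{"x":0,"y":0,"z":0,"rx":0,"ry":0,"rz":0,"grip":0.2},{"x":0,"y":0,"z":0,"rx":0,"ry":0,"rz":0,"grip":0.2}]'
python3 - <<'E'
from h import *
a=[cv2.resize(optics.read_camera("scene")["color"][s],(400,400),interpolation=2) for s in(np.s_[90:230,150:290],)]
cv2.imwrite("pics/p4.png",a[0])
E
```

```text
time: 21.58
eef_pos: [0.4734, -0.1228, 0.1042]
tcp_rot: [-0.0, 1.0, 0.0, -0.0]
contact_force: [0.0, 0.2, -1.8]
opening: 0.571
finger_force: 36.3
time: 22.42
eef_pos: [0.4738, -0.123, 0.185]
tcp_rot: [-0.0, 1.0, -0.0, 0.001]
contact_force: [0.4, 0.6, -1.7]
opening: 0.569
finger_force: 36.4
```

View pics/p4.png

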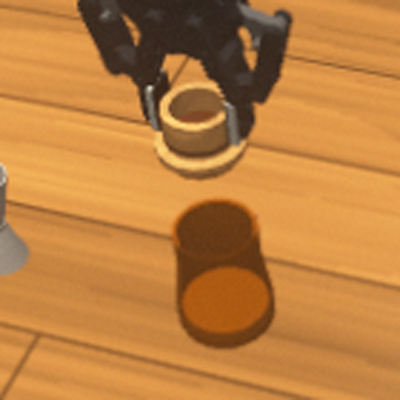

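The smoker is lifted level and the tumbler stayed put at (222,275). Carrying to the cork mat at (0.649,-0.205).

```bash
python3 -m creep '[{"x":-8,"y":-4,"z":0,"rx":0,"ry":0,"rz":0,"grip":0.2},{"x":-17,"y":-8,"z":0,"rx":0,"ry":0,"rz":0,"grip":0.2},{"x":-25,"y":-12,"z":0,"rx":0,"ry":0,"rz":0,"grip":0.2},{"x":-25,"y":-12,"z":0,"rx":0,"ry":0,"rz":0,"grip":0.2},{"x":-25,"y":-12,"z":0,"rx":0,"ry":0,"rz":0,"grip":0.2},{"x":-25,"y":-12,"z":0,"rx":0,"ry":0,"rz":0,"grip":0.2},{"x":-25,"y":-10,"z":0,"rx":0,"ry":0,"rz":0,"grip":0.2},{"x":-17,"y":-8,"z":0,"rx":0,"ry":0,"rz":0,"grip":0.2},{"x":-8,"y":-4,"z":0,"rx":0,"ry":0,"rz":0,"grip":0.2},{"x":0,"y":0,"z":0,"rx":0,"ry":0,"rz":0,"grip":0.2}]'
python3 -m creep '[{"x":0,"y":0,"z":10,"rx":0,"ry":0,"rz":0,"grip":0.2},{"x":0,"y":0,"z":20,"rx":0,"ry":0,"rz":0,"grip":0.2},{"x":0,"y":0,"z":25,"rx":0,"ry":0,"rz":0,"grip":0.2},{"x":0,"y":0,"z":25,"rx":0,"ry":0,"rz":0,"grip":0.2},{"x":0,"y":0,"z":20,"rx":0,"ry":0,"rz":0,"grip":0.2},{"x":0,"y":0,"z":20,"rx":0,"ry":0,"rz":0,"grip":0.2},{"x":0,"y":0,"z":15,"rx":0,"ry":0,"rz":0,"grip":0.2},{"x":0,"y":0,"z":10,"rx":0,"ry":0,"rz":0,"grip":0.2},{"x":0,"y":0,"z":5,"rx":0,"ry":0,"rz":0,"grip":0.2},{"x":0,"y":0,"z":3,"rx":0,"ry":0,"rz":0,"grip":0.2}]'
python3 -m creep '[{"x":0,"y":0,"z":1,"rx":0,"ry":0,"rz":0,"grip":0.2},{"x":0,"y":0,"z":1,"rx":0,"ry":0,"rz":0,"grip":0.2},{"x":0,"y":0,"z":1,"rx":0,"ry":0,"rz":0,"grip":0.2},{"x":0,"y":0,"z":0,"rx":0,"ry":0,"rz":0,"grip":0.2},{"x":0,"y":0,"z":0,"rx":0,"ry":0,"rz":0,"grip":0.2},{"x":0,"y":0,"z":0,"rx":0,"ry":0,"rz":0,"grip":0.2},{"x":0,"y":0,"z":0,"rx":0,"ry":0,"rz":0,"grip":0.2},{"x":0,"y":0,"z":0,"rx":0,"ry":0,"rz":0,"grip":0.2},{"x":0,"y":0,"z":0,"rx":0,"ry":0,"rz":0,"grip":0.2},{"x":0,"y":0,"z":0,"rx":0,"ry":0,"rz":0,"grip":0.2}]'
```

```text
time: 23.3
eef_pos: [0.6494, -0.2056, 0.1823]
tcp_rot: [0.0, 1.0, 0.0, -0.001]
contact_force: [-0.8, 0.2, -1.7]
opening: 0.571
finger_force: 36.5
time: 24.13
eef_pos: [0.6482, -0.2046, 0.0308]
tcp_rot: [-0.0, 1.0, 0.0, -0.0]
contact_force: [0.2, -0.7, -1.3]
opening: 0.574
finger_force: 36.5
time: 24.97
eef_pos: [0.6486, -0.2048, 0.0284]
tcp_rot: [-0.0, 1.0, -0.0, 0.0]
contact_force: [-0.4, -0.3, -1.5]
opening: 0.57
finger_force: 36.5
```

```bash
python3 -m creep '[{"x":0,"y":0,"z":1,"rx":0,"ry":0,"rz":0,"grip":0.2},{"x":0,"y":0,"z":1,"rx":0,"ry":0,"rz":0,"grip":0.2},{"x":0,"y":0,"z":0.5,"rx":0,"ry":0,"rz":0,"grip":0.2},{"x":0,"y":0,"z":0.5,"rx":0,"ry":0,"rz":0,"grip":0.2},{"x":0,"y":0,"z":0,"rx":0,"ry":0,"rz":0,"grip":0.2},{"x":0,"y":0,"z":0,"rx":0,"ry":0,"rz":0,"grip":0.2},{"x":0,"y":0,"z":0,"rx":0,"ry":0,"rz":0,"grip":0.2},{"x":0,"y":0,"z":0,"rx":0,"ry":0,"rz":0,"grip":0.2},{"x":0,"y":0,"z":0,"rx":0,"ry":0,"rz":0,"grip":0.2},{"x":0,"y":0,"z":0,"rx":0,"ry":0,"rz":0,"grip":0.2}]'
python3 -m creep '[{"x":0,"y":0,"z":0.3,"rx":0,"ry":0,"rz":0,"grip":0.2},{"x":0,"y":0,"z":0.2,"rx":0,"ry":0,"rz":0,"grip":0.2},{"x":0,"y":0,"z":0,"rx":0,"ry":0,"rz":0,"grip":0.2},{"x":0,"y":0,"z":0,"rx":0,"ry":0,"rz":0,"grip":0.2},{"x":0,"y":0,"z":0,"rx":0,"ry":0,"rz":0,"grip":0.2},{"x":0,"y":0,"z":0,"rx":0,"ry":0,"rz":0,"grip":0.2},{"x":0,"y":0,"z":0,"rx":0,"ry":0,"rz":0,"grip":0.2},{"x":0,"y":0,"z":0,"rx":0,"ry":0,"rz":0,"grip":0.2},{"x":0,"y":0,"z":0,"rx":0,"ry":0,"rz":0,"grip":0.2},{"x":0,"y":0,"z":0,"rx":0,"ry":0,"rz":0,"grip":0.2}]'
```

```text
time: 25.8
eef_pos: [0.6486, -0.2048, 0.0254]
tcp_rot: [-0.0, 1.0, -0.0, 0.0]
contact_force: [-0.6, 0.7, -1.6]
opening: 0.574
finger_force: 36.5
time: 26.63
eef_pos: [0.6487, -0.2048, 0.0251]
tcp_rot: [-0.0, 1.0, -0.0, 0.0]
contact_force: [-1.0, 0.8, 2.3]
opening: 0.571
finger_force: 36.7
```

```bash
python3 -m creep '[{"x":0,"y":0,"z":0,"rx":0,"ry":0,"rz":0,"grip":0.6},{"x":0,"y":0,"z":0,"rx":0,"ry":0,"rz":0,"grip":0.7},{"x":0,"y":0,"z":0,"rx":0,"ry":0,"rz":0,"grip":0.8},{"x":0,"y":0,"z":0,"rx":0,"ry":0,"rz":0,"grip":0.9},{"x":0,"y":0,"z":0,"rx":0,"ry":0,"rz":0,"grip":1},{"x":0,"y":0,"z":0,"rx":0,"ry":0,"rz":0,"grip":1},{"x":0,"y":0,"z":-10,"rx":0,"ry":0,"rz":0,"grip":1},{"x":0,"y":0,"z":-20,"rx":0,"ry":0,"rz":0,"grip":1},{"x":0,"y":0,"z":-30,"rx":0,"ry":0,"rz":0,"grip":1},{"x":0,"y":0,"z":-30,"rx":0,"ry":0,"rz":0,"grip":1}]'
python3 -m creep '[{"x":0,"y":0,"z":-30,"rx":0,"ry":0,"rz":0,"grip":1},{"x":0,"y":0,"z":-20,"rx":0,"ry":0,"rz":0,"grip":1},{"x":15,"y":7,"z":0,"rx":0,"ry":0,"rz":0,"grip":1},{"x":24,"y":11,"z":0,"rx":0,"ry":0,"rz":0,"grip":1},{"x":24,"y":11,"z":0,"rx":0,"ry":0,"rz":0,"grip":1},{"x":24,"y":11,"z":0,"rx":0,"ry":0,"rz":0,"grip":1},{"x":24,"y":11,"z":0,"rx":0,"ry":0,"rz":0,"grip":1},{"x":24,"y":11,"z":0,"rx":0,"ry":0,"rz":0,"grip":1},{"x":24,"y":11,"z":0,"rx":0,"ry":0,"rz":0,"grip":1},{"x":16,"y":8,"z":0,"rx":0,"ry":0,"rz":0,"grip":1}]'
python3 -m creep '[{"x":0,"y":0,"z":10,"rx":0,"ry":0,"rz":0,"grip":1},{"x":0,"y":0,"z":15,"rx":0,"ry":0,"rz":0,"grip":1},{"x":0,"y":0,"z":15,"rx":0,"ry":0,"rz":0,"grip":1},{"x":0,"y":0,"z":10,"rx":0,"ry":0,"rz":0,"grip":1},{"x":0,"y":0,"z":5,"rx":0,"ry":0,"rz":0,"grip":1},{"x":0,"y":0,"z":0,"rx":0,"ry":0,"rz":0,"grip":1},{"x":0,"y":0,"z":0,"rx":0,"ry":0,"rz":0,"grip":1},{"x":0,"y":0,"z":0,"rx":0,"ry":0,"rz":0,"grip":1},{"x":0,"y":0,"z":0,"rx":0,"ry":0,"rz":0,"grip":1},{"x":0,"y":0,"z":0,"rx":0,"ry":0,"rz":0,"grip":1}]'
python3 - <<'E'
from h import *
a=[cv2.resize(optics.read_camera("scene")["color"][s],(400,400),interpolation=2) for s in(np.s_[110:230,160:280],np.s_[200:300,110:210])]
cv2.imwrite("pics/p5.png",np.hstack(a))
E
```

```text
time: 27.47
eef_pos: [0.6479, -0.2045, 0.1153]
tcp_rot: [-0.0, 1.0, 0.0, -0.001]
contact_force: [1.1, -0.2, 0.5]
opening: 0.999
finger_force: 0.0
time: 28.3
eef_pos: [0.4717, -0.1229, 0.1653]
tcp_rot: [-0.0, 1.0, 0.0, -0.0]
contact_force: [-0.1, 0.7, -0.7]
opening: 0.999
finger_force: 0.0
time: 29.13
eef_pos: [0.4742, -0.1241, 0.1106]
tcp_rot: [-0.0, 1.0, -0.0, 0.001]
contact_force: [0.7, -0.1, 0.1]
opening: 1.003
finger_force: 0.0
```

View pics/p5.png

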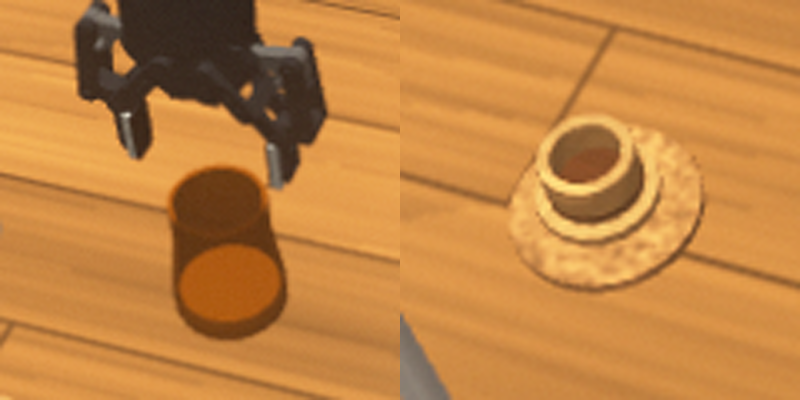

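The smoker sits level on the cork, about 3 mm from its centre. The tumbler rim is centred at (218,200), between the fingers. Descending to the straight band.

```bash
python3 -m creep '[{"x":0,"y":0,"z":6,"rx":0,"ry":0,"rz":0,"grip":1},{"x":0,"y":0,"z":8,"rx":0,"ry":0,"rz":0,"grip":1},{"x":0,"y":0,"z":8,"rx":0,"ry":0,"rz":0,"grip":1},{"x":0,"y":0,"z":8,"rx":0,"ry":0,"rz":0,"grip":1},{"x":0,"y":0,"z":8,"rx":0,"ry":0,"rz":0,"grip":1},{"x":0,"y":0,"z":8,"rx":0,"ry":0,"rz":0,"grip":1},{"x":0,"y":0,"z":6,"rx":0,"ry":0,"rz":0,"grip":1},{"x":0,"y":0,"z":0,"rx":0,"ry":0,"rz":0,"grip":1},{"x":0,"y":0,"z":0,"rx":0,"ry":0,"rz":0,"grip":1},{"x":0,"y":0,"z":0,"rx":0,"ry":0,"rz":0,"grip":1}]'
python3 -m creep '[{"x":0,"y":0,"z":0,"rx":0,"ry":0,"rz":0,"grip":0.95},{"x":0,"y":0,"z":0,"rx":0,"ry":0,"rz":0,"grip":0.9},{"x":0,"y":0,"z":0,"rx":0,"ry":0,"rz":0,"grip":0.85},{"x":0,"y":0,"z":0,"rx":0,"ry":0,"rz":0,"grip":0.8},{"x":0,"y":0,"z":0,"rx":0,"ry":0,"rz":0,"grip":0.75},{"x":0,"y":0,"z":0,"rx":0,"ry":0,"rz":0,"grip":0.7},{"x":0,"y":0,"z":0,"rx":0,"ry":0,"rz":0,"grip":0.6},{"x":0,"y":0,"z":0,"rx":0,"ry":0,"rz":0,"grip":0.5},{"x":0,"y":0,"z":0,"rx":0,"ry":0,"rz":0,"grip":0.4},{"x":0,"y":0,"z":0,"rx":0,"ry":0,"rz":0,"grip":0.4}]' 45
```

```text
time: 30.07
eef_pos: [0.4739, -0.124, 0.0581]
tcp_rot: [-0.0, 1.0, -0.0, 0.0]
contact_force: [0.4, -0.3, -0.6]
opening: 0.999
finger_force: 0.0
time: 30.9
eef_pos: [0.4739, -0.1235, 0.0586]
tcp_rot: [-0.0, 1.0, 0.0, 0.0]
contact_force: [-1.6, 3.5, 5.3]
opening: 0.739
finger_force: 49.0
```

```bash
python3 -m creep '[{"x":0,"y":0,"z":-2,"rx":0,"ry":0,"rz":0,"grip":0.4},{"x":0,"y":0,"z":-3,"rx":0,"ry":0,"rz":0,"grip":0.4},{"x":0,"y":0,"z":-6,"rx":0,"ry":0,"rz":0,"grip":0.4},{"x":0,"y":0,"z":-12,"rx":0,"ry":0,"rz":0,"grip":0.4},{"x":0,"y":0,"z":-18,"rx":0,"ry":0,"rz":0,"grip":0.4},{"x":0,"y":0,"z":-20,"rx":0,"ry":0,"rz":0,"grip":0.4},{"x":0,"y":0,"z":-18,"rx":0,"ry":0,"rz":0,"grip":0.4},{"x":0,"y":0,"z":-12,"rx":0,"ry":0,"rz":0,"grip":0.4},{"x":0,"y":0,"z":-6,"rx":0,"ry":0,"rz":0,"grip":0.4},{"x":0,"y":0,"z":0,"rx":0,"ry":0,"rz":0,"grip":0.4}]'
python3 - <<'E'
from h import *
cv2.imwrite("pics/p6.png",cv2.resize(optics.read_camera("scene")["color"][70:220,150:300],(400,400),interpolation=2))
E
```

```text
time: 31.73
eef_pos: [0.4743, -0.1243, 0.1563]
tcp_rot: [-0.0, 1.0, -0.001, 0.001]
contact_force: [0.1, 0.2, -3.0]
opening: 0.738
finger_force: 50.3
```

View pics/p6.png

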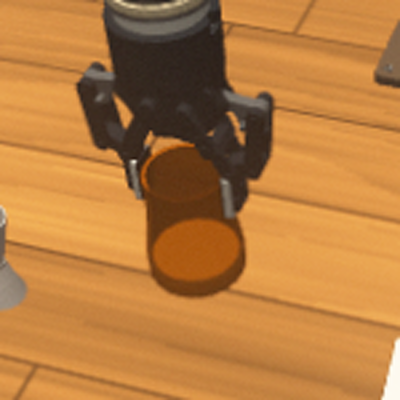

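The tumbler (195,220) is held upright with its base well clear. Carrying to the slate, +412 mm in y.

```bash
python3 -m creep '[{"x":0,"y":8,"z":0,"rx":0,"ry":0,"rz":0,"grip":0.4},{"x":0,"y":16,"z":0,"rx":0,"ry":0,"rz":0,"grip":0.4},{"x":0,"y":24,"z":0,"rx":0,"ry":0,"rz":0,"grip":0.4},{"x":0,"y":26,"z":0,"rx":0,"ry":0,"rz":0,"grip":0.4},{"x":0,"y":26,"z":0,"rx":0,"ry":0,"rz":0,"grip":0.4},{"x":0,"y":26,"z":0,"rx":0,"ry":0,"rz":0,"grip":0.4},{"x":0,"y":26,"z":0,"rx":0,"ry":0,"rz":0,"grip":0.4},{"x":0,"y":26,"z":0,"rx":0,"ry":0,"rz":0,"grip":0.4},{"x":0,"y":26,"z":0,"rx":0,"ry":0,"rz":0,"grip":0.4},{"x":0,"y":26,"z":0,"rx":0,"ry":0,"rz":0,"grip":0.4}]'
python3 -m creep '[{"x":0,"y":26,"z":0,"rx":0,"ry":0,"rz":0,"grip":0.4},{"x":0,"y":26,"z":0,"rx":0,"ry":0,"rz":0,"grip":0.4},{"x":0,"y":26,"z":0,"rx":0,"ry":0,"rz":0,"grip":0.4},{"x":0,"y":26,"z":0,"rx":0,"ry":0,"rz":0,"grip":0.4},{"x":0,"y":26,"z":0,"rx":0,"ry":0,"rz":0,"grip":0.4},{"x":0,"y":24,"z":0,"rx":0,"ry":0,"rz":0,"grip":0.4},{"x":0,"y":16,"z":0,"rx":0,"ry":0,"rz":0,"grip":0.4},{"x":0,"y":8,"z":0,"rx":0,"ry":0,"rz":0,"grip":0.4},{"x":0,"y":4,"z":0,"rx":0,"ry":0,"rz":0,"grip":0.4},{"x":0,"y":0,"z":0,"rx":0,"ry":0,"rz":0,"grip":0.4}]'
python3 -m creep '[{"x":0,"y":0,"z":6,"rx":0,"ry":0,"rz":0,"grip":0.4},{"x":0,"y":0,"z":12,"rx":0,"ry":0,"rz":0,"grip":0.4},{"x":0,"y":0,"z":15,"rx":0,"ry":0,"rz":0,"grip":0.4},{"x":0,"y":0,"z":15,"rx":0,"ry":0,"rz":0,"grip":0.4},{"x":0,"y":0,"z":12,"rx":0,"ry":0,"rz":0,"grip":0.4},{"x":0,"y":0,"z":10,"rx":0,"ry":0,"rz":0,"grip":0.4},{"x":0,"y":0,"z":8,"rx":0,"ry":0,"rz":0,"grip":0.4},{"x":0,"y":0,"z":4,"rx":0,"ry":0,"rz":0,"grip":0.4},{"x":0,"y":0,"z":0,"rx":0,"ry":0,"rz":0,"grip":0.4},{"x":0,"y":0,"z":0,"rx":0,"ry":0,"rz":0,"grip":0.4}]'
```

```text
time: 32.62
eef_pos: [0.472, 0.1079, 0.1531]
tcp_rot: [-0.0, 1.0, 0.0, -0.002]
contact_force: [1.0, 0.4, -3.0]
opening: 0.739
finger_force: 50.4
time: 33.45
eef_pos: [0.4727, 0.2884, 0.1537]
tcp_rot: [-0.001, 1.0, -0.0, -0.001]
contact_force: [-0.1, -0.1, -2.5]
opening: 0.74
finger_force: 50.5
time: 34.28
eef_pos: [0.4737, 0.2882, 0.073]
tcp_rot: [-0.0, 1.0, 0.0, 0.0]
contact_force: [0.7, -0.3, -2.5]
opening: 0.737
finger_force: 50.5
```

```bash
python3 -m creep '[{"x":0,"y":0,"z":2,"rx":0,"ry":0,"rz":0,"grip":0.4},{"x":0,"y":0,"z":1,"rx":0,"ry":0,"rz":0,"grip":0.4},{"x":0,"y":0,"z":1,"rx":0,"ry":0,"rz":0,"grip":0.4},{"x":0,"y":0,"z":1,"rx":0,"ry":0,"rz":0,"grip":0.4},{"x":0,"y":0,"z":1,"rx":0,"ry":0,"rz":0,"grip":0.4},{"x":0,"y":0,"z":0.5,"rx":0,"ry":0,"rz":0,"grip":0.4},{"x":0,"y":0,"z":0.5,"rx":0,"ry":0,"rz":0,"grip":0.4},{"x":0,"y":0,"z":0,"rx":0,"ry":0,"rz":0,"grip":0.4},{"x":0,"y":0,"z":0,"rx":0,"ry":0,"rz":0,"grip":0.4},{"x":0,"y":0,"z":0,"rx":0,"ry":0,"rz":0,"grip":0.4}]'
python3 -m creep '[{"x":0,"y":0,"z":0.5,"rx":0,"ry":0,"rz":0,"grip":0.4},{"x":0,"y":0,"z":0.3,"rx":0,"ry":0,"rz":0,"grip":0.4},{"x":0,"y":0,"z":0,"rx":0,"ry":0,"rz":0,"grip":0.4},{"x":0,"y":0,"z":0,"rx":0,"ry":0,"rz":0,"grip":0.4},{"x":0,"y":0,"z":0,"rx":0,"ry":0,"rz":0,"grip":0.4},{"x":0,"y":0,"z":0,"rx":0,"ry":0,"rz":0,"grip":0.4},{"x":0,"y":0,"z":0,"rx":0,"ry":0,"rz":0,"grip":0.4},{"x":0,"y":0,"z":0,"rx":0,"ry":0,"rz":0,"grip":0.4},{"x":0,"y":0,"z":0,"rx":0,"ry":0,"rz":0,"grip":0.4},{"x":0,"y":0,"z":0,"rx":0,"ry":0,"rz":0,"grip":0.4}]'
```

```text
time: 35.12
eef_pos: [0.4735, 0.2882, 0.0659]
tcp_rot: [-0.0, 1.0, 0.0, 0.0]
contact_force: [-0.2, 0.2, -3.1]
opening: 0.739
finger_force: 50.5
time: 35.95
eef_pos: [0.4738, 0.2883, 0.0656]
tcp_rot: [-0.0, 1.0, 0.0, 0.0]
contact_force: [-2.1, -0.7, 5.4]
opening: 0.738
finger_force: 51.2
```

Touchdown at 5 N. Releasing, raising straight up and checking everything.

```bash
python3 -m creep '[{"x":0,"y":0,"z":0,"rx":0,"ry":0,"rz":0,"grip":0.78},{"x":0,"y":0,"z":0,"rx":0,"ry":0,"rz":0,"grip":0.85},{"x":0,"y":0,"z":0,"rx":0,"ry":0,"rz":0,"grip":0.92},{"x":0,"y":0,"z":0,"rx":0,"ry":0,"rz":0,"grip":1},{"x":0,"y":0,"z":0,"rx":0,"ry":0,"rz":0,"grip":1},{"x":0,"y":0,"z":0,"rx":0,"ry":0,"rz":0,"grip":1},{"x":0,"y":0,"z":-8,"rx":0,"ry":0,"rz":0,"grip":1},{"x":0,"y":0,"z":-12,"rx":0,"ry":0,"rz":0,"grip":1},{"x":0,"y":0,"z":-20,"rx":0,"ry":0,"rz":0,"grip":1},{"x":0,"y":0,"z":-25,"rx":0,"ry":0,"rz":0,"grip":1}]'
python3 -m creep '[{"x":0,"y":0,"z":-30,"rx":0,"ry":0,"rz":0,"grip":1},{"x":0,"y":0,"z":-30,"rx":0,"ry":0,"rz":0,"grip":1},{"x":0,"y":0,"z":-20,"rx":0,"ry":0,"rz":0,"grip":1},{"x":0,"y":30,"z":0,"rx":0,"ry":0,"rz":0,"grip":1},{"x":0,"y":38,"z":0,"rx":0,"ry":0,"rz":0,"grip":1},{"x":0,"y":38,"z":0,"rx":0,"ry":0,"rz":0,"grip":1},{"x":0,"y":38,"z":0,"rx":0,"ry":0,"rz":0,"grip":1},{"x":0,"y":38,"z":0,"rx":0,"ry":0,"rz":0,"grip":1},{"x":0,"y":38,"z":0,"rx":0,"ry":0,"rz":0,"grip":1},{"x":0,"y":20,"z":0,"rx":0,"ry":0,"rz":0,"grip":1}]'
python3 - <<'E'
from h import *
a=[optics.read_camera("scene")["color"][110:360,100:480],optics.read_camera("top")["color"][110:290,100:480]]
cv2.imwrite("pics/fin.png",cv2.resize(np.vstack(a),None,fx=1.39,fy=1.39,interpolation=2))
E
```

```text
time: 36.78
eef_pos: [0.4726, 0.2878, 0.1303]
tcp_rot: [-0.0, 1.0, -0.0, -0.001]
contact_force: [-0.4, 0.3, -0.4]
opening: 0.998
finger_force: 0.0
time: 37.62
eef_pos: [0.4727, 0.532, 0.2117]
tcp_rot: [-0.001, 1.0, 0.001, 0.001]
contact_force: [0.3, -0.8, -0.6]
opening: 1.005
finger_force: 0.0
```

View pics/fin.png

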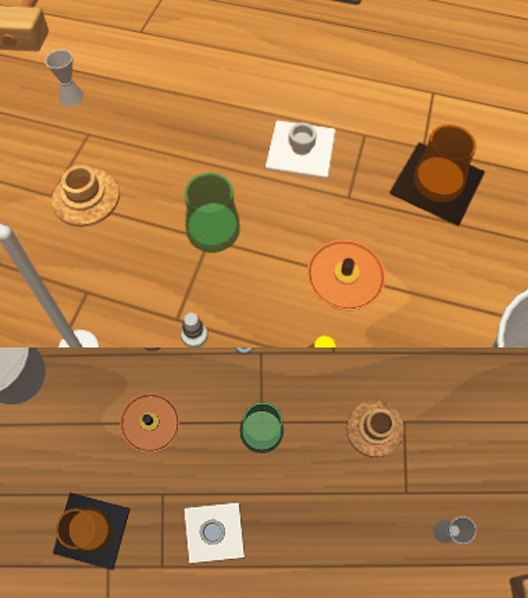

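All four pieces stand upright and centred: in the lower (top) view the tumbler base is at (91,530) on the slate at (92,531), the burner at (212,532) on the tile, the snuffer at (149,421) on the tray, and the smoker at (377,427) on the cork at (375,429). The green tumbler and jigger haven't moved.

```bash
python3 -c "from plant import sign_off; print(sign_off())"
```

```text
the job is handed in; nothing more can be done
None
```

The job is handed in (37.6 s of 134 s used): snuffer, burner, smoker and tumbler each look upright and centred on their own places in the final pictures, and the green tumbler and jigger look unmoved; no verdict was returned.

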